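# Hang the specimen bin on the swivelling rail

### The arm

A 6-joint arm with a two-finger parallel gripper is mounted at the origin on a cart in front of the work surface, level with it; the furniture and walls round the work are solid. World frame = base frame: x ahead of the robot, y to its left, z up, the work surface at z = 0. Lengths are in m, angles in rad, forces in N, time in s.
With the tool pointing down it reaches from about 0.25 to 0.775 m from the base axis. Payload 4 kg.
Tool frame: the origin (TCP) lies midway between the tips of the shut fingers; the grasp point (between the pads) lies 19 mm behind it (robot.hold_point_z is the distance from the TCP to the grasp point, in m); z points along the fingers, y is the line along which they close (so a half turn about z gives the same grasp; the last joint's range is limited). The gripper opens to 94 mm and grips with 3 to 60 N. Pads are 16 mm wide; open, the fingers measure 119 mm over their backs; the gripper's body (75 mm by 177 mm) begins 78 mm behind the grasp point.
Start: joints at [-1.273, 0.087, 1.371, -0, 1.684, -0.103], TCP at [0.215, -0.506, 0.206] pointing down, gripper open.
Joint ranges: [-3.1, 3.1], [-0.76, 2.03], [0.27, 2.55], [-1.08, 4.22], [0.17, 2.65], [-2.57, 2.57]. Speed limits (rad/s): [2.79, 2.79, 3.14, 3.14, 3.14, 3.14].

### API

Orientations are given as [roll, pitch, yaw] about the fixed x, y, z axes, in that order (R = Rz(yaw) Ry(pitch) Rx(roll)).
In Python, from bench import readout, imaging, robot gives the robot as it stands.
- The arm moves only by the tool carry_out, never from a script. Its argument "motion" is text: rows parted by semicolons, each of 7 numbers parted by spaces: the shift along the tool's x, y, z each as a share of 200 mm, from -1 to 1, then the turn, a rotation vector about the tool's x, y, z each as a share of 120 degrees, from -1 to 1, then the opening, from 0 (shut) to 1 (fully open). A call has 1 to 12 rows; each row shifts and turns the commanded pose from where the row before left it, along the tool's axes as they then stand; what a row does not reach is not made up. A row lasts 1/8 s, in which the tool goes at most 62.5 mm and 10.7 degrees, less where a joint would pass 70% of its speed; a pose out of reach is approached as far as the arm can. A call with a number of a shift or a turn outside -1 to 1 is refused whole. A call with a gripper value outside its range is refused whole. The fingers move at their own pace and stop on an object; the grip force is fixed at half the most. Time passes only in rows, so rows that do not move let the fingers close. It gives the time, the measured TCP pose, the force, the opening and the grip force at its end, in the units of the state.
- readout.get_obs(): the state, without advancing time (a new reading comes with each control period).
- imaging.snapshot(name): name is "scene" or "top"; returns a dict with "pixels" (384x512x3 uint8, red, green, blue), "fx", "fy", "cx", "cy" (pixels), "R" (3x3) and "t" (3): a world point X has camera coordinates R X + t. Camera axes: x right, y down, z forward; pixel columns grow to the right and rows downward; lengths in m; the calibration is good to about 2 mm. A picture is of the moment at which its call begins. There is no depth.
- robot.close_job(): hands the job in; it is judged then, once.
The state is a dict: "time": time; "joint_positions": joint angles; "qvel": joint speeds; "joint_torque": joint torques, N m; "tool_pos": TCP position; "ee_rot": TCP orientation; "wrist_force": force on the tool from outside, world axes, zero at the start; "wrist_torque": the same for the moment, N m; "width": finger opening in m; "finger_force": force on a finger pad.
Only numpy, scipy, OpenCV 4.12 (cv2) and the standard library are available. Lean on these libraries where they do the work, as an engineer would, in place of code of your own. Each camera call takes 0.05 s, during which the arm holds its last target. There are 200 camera calls.

### The job

Turn the rail stand's swivelling head all the way back to its stop, so that the rail faces squarely to the front of the stand. Then hang the small steel bin on the rail: with its front clearly tipped up, hook the lip behind the rail, then swing the bin down until it hangs level with its back against the two rubber bumpers, and let go. Leave the other things on the table where they are.

Things in the scene. Friction and masses are not known exactly. Their poses are not given: they have to be found in the camera images.
- bin: Loose open bin of bare sheet steel, 0.11 to 0.23 kg, upright on the table. Outside 64 mm deep (x), 60 wide (y), 50 high (z), walls 3 mm; front wall only 28 mm high, with a label frame. A hook runs out of its back (see lip). Origin: centre of the underside; x points from front to back, z up. Grip it across its two side walls (60 mm).
- lip (a point): On the bin: inner corner of the hook, mid-width, at (54, 0, 46) mm in the bin's frame, axes as the bin's. The hook, 46 mm wide: a flange 4 mm thick, flush with the bin's top, runs from the back wall (x 32) to x 58 mm and ends in a lip 4 mm thick (x 54 to 58) hanging to z 34. Throat between back wall and lip 22 mm; the lip hangs 12 mm below the flange's underside.
- stand: Rail stand, fixed: dark steel foot plate 130 (x) x 120 (y) x 12 mm with a round hub that carries the swivelling head (upright grey plate with a rail and two bumpers on its front face). Origin: on the table, under the vertical swivel axis; the foot reaches 75 mm in front of it and 55 mm behind. The stand's front is its -x side.
- head (a joint): Swivel of the head about the stand's vertical axis, rad. 0: at its stop, rail facing the stand's front (-x); grows counterclockwise seen from above (rail swings towards the stand's -y), up to 1.3. Stays where left (friction 0.15 N m). Can be turned by pinching the plate's top edge.
- rail (a point): On the head: middle of the rail's upper rear edge, 135 mm above the table, 29 mm in front of the swivel axis. Axes turn with the head: the rail faces -x, y along it, z up. Flat bar 8 mm thick (forward of this edge), 16 high, 100 long, on two end brackets (8 mm wide at y +-45); gap from rail to plate 24 mm.
- bumpers (a point): On the head: midway between the tips of the two rubber bumpers (16 mm across, at y +-20 mm), 98 mm above the table, 22 mm in front of rail. Axes turn with the head. A level bin with its lip drawn against the rail's rear face just rests its back on both tips.
- plate_top (a point): On the head: middle of the upright plate's top edge, on the swivel axis, 175 mm above the table. The plate is 10 mm thick (x), 110 wide (y), its lower edge 38 mm above the table; above the rail it is free on both sides for 40 mm. Axes turn with the head.
- mount_1: Bystander: specimen puck 30 mm across, 15 mm high, black. Origin under its centre.
- mount_6: Bystander: specimen puck 40 mm across, 18 mm high, black. Origin under its centre.
- mount_3: Bystander: specimen puck 30 mm across, 14 mm high, red. Origin under its centre.
- hardness_block: Bystander: round steel block 60 mm across, 16 mm high. Origin under its centre.
- eyepiece_1: Bystander: eyepiece standing upright, 35 mm across, 45 mm high. Origin under its centre.
Things that resemble listed ones, but are neither listed nor needed, are in the scene too. Leave any green look-alike of the bin alone.

How it is judged:
By the outcome, as a careful person would: the job done as asked, in the order asked, and still so for the second after the job is handed in, with the robot touching nothing.
It also fails if it takes over 72 s, if anything falls off the work surface, if the arm or the gripper's body presses on something with over 40 N, if the wrist force passes 120 N, or if a joint passes its speed limit or range.

## Working session

There is one attempt and no reset: what is moved stays moved. The work goes in short steps, Python scripts to look and compute and a tool call to move; the robot and the scene stay as the last step left them, time stands still between calls to the robot, and variables do not carry over. Pictures are saved under pics/ and viewed, at most 10 in all, crops included, and the job is handed in when it is done.

Besides the shell and the picture viewer there is one more tool, called as name(argument=value, ...), one argument or row to a line, values as JSON. carry_out: Moves the arm, as the interface text tells. Its arguments: {"type":"object","properties":{"motion":{"type":"string"}},"required":["motion"]}

```bash
mkdir -p pics; ls; python3 - <<'E'
from bench import readout, imaging, robot
import cv2
for n in ("scene","top"):
    s=imaging.snapshot(n); cv2.imwrite(f"pics/{n}0.png",s["pixels"][:,:,::-1])
    print(n,s["fx"],s["fy"],s["cx"],s["cy"],s["R"],s["t"])
o=readout.get_obs();print(o)
E
```

```text
pics
scene 476.57233492451485 476.57233492451485 252.74997567820432 179.69596183664277 [[-0.56682817 -0.82381466  0.00593585]
 [-0.34436479  0.23038346 -0.91012985]
 [ 0.74841079 -0.51793134 -0.4142806 ]] [0.22145731 0.3251599  0.85130163]
top 413.44980937031664 413.44980937031664 254.9545163266477 190.6532695630254 [[ 0.02647922 -0.9996482  -0.00152456]
 [-0.98614804 -0.02587176 -0.16383741]
 [ 0.16374033  0.00584173 -0.98648618]] [-0.11443605  0.5709464   1.04692937]
{'time': 0.1, 'joint_positions': array([-1.27306246e+00,  8.78691229e-02,  1.37205909e+00,  2.54443464e-05,
        1.68360010e+00, -1.03068590e-01]), 'qvel': array([-0.0005257 , -0.00208225, -0.00429811,  0.00044895,  0.00146303,
       -0.00082092]), 'joint_torque': array([ 2.04145377e-03, -3.41250622e+01, -3.03302729e+01,  7.20862322e-02,
        3.04219779e-02, -1.03835437e-04]), 'tool_pos': array([ 0.21446492, -0.50594209,  0.2044501 ]), 'ee_rot': array([-3.13966987e+00, -2.24306240e-04,  4.00805076e-01]), 'wrist_force': array([0.04084476, 0.05576689, 0.8558108 ]), 'wrist_torque': array([-0.00193402, -0.04198489,  0.0321727 ]), 'finger_force': 0.0, 'width': 0.09443355215393116}
```

View pics/scene0.png

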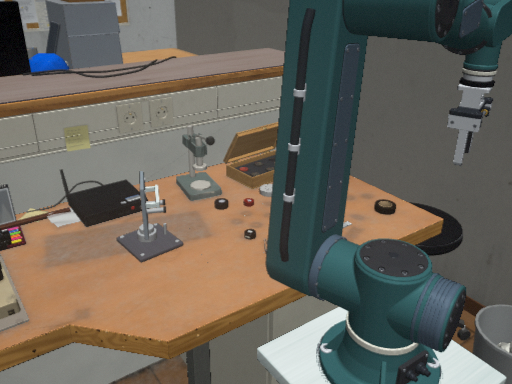

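View pics/top0.png

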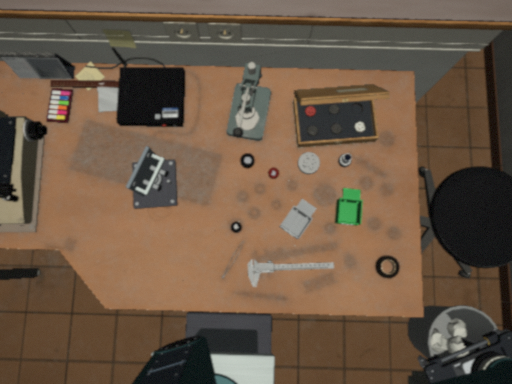

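```bash
python3 - <<'E'
import cv2,numpy as np
a=cv2.imread("pics/top0.png");b=cv2.imread("pics/scene0.png")
f=lambda i,x,y,w,h:cv2.resize(i[y:y+h,x:x+w],(400,int(400*h/w)),interpolation=cv2.INTER_CUBIC)
A=f(a,115,140,80,80);B=f(a,265,180,80,80);C=f(b,105,165,90,100)
h=max(A.shape[0],B.shape[0])
cv2.imwrite("pics/c1.png",np.hstack([A,B])); cv2.imwrite("pics/c2.png",C)
E
```

```text
(no output)
```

View pics/c1.png

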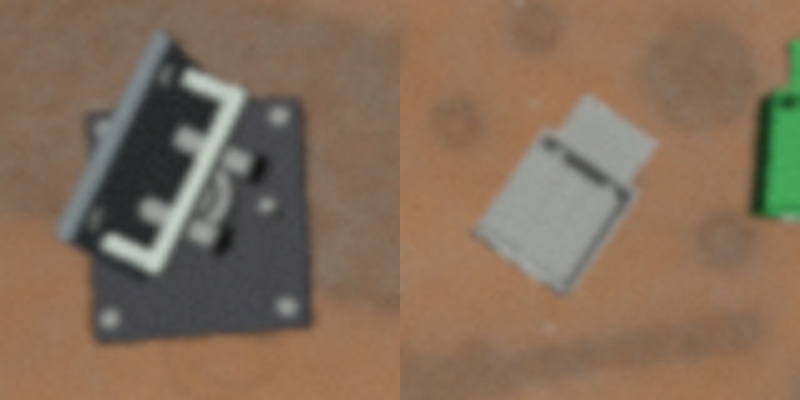

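View pics/c2.png

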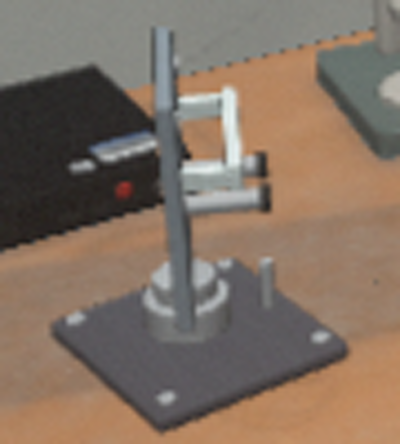

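```bash
cat >h.py <<'E'
import numpy as np,cv2
from bench import readout,imaging,robot
def ray(s,u,v,z):
    d=s["R"].T@np.array([(u-s["cx"])/s["fx"],(v-s["cy"])/s["fy"],1]); c=-s["R"].T@s["t"]
    return c+d*(z-c[2])/d[2]
def crop2(px,py,ox,oy,k=5): return ox+(px+.5)/k-.5, oy+(py+.5)/k-.5
def proj(s,X):
    p=s["R"]@np.array(X)+s["t"]; return s["fx"]*p[0]/p[2]+s["cx"],s["fy"]*p[1]/p[2]+s["cy"]
E
python3 - <<'E'
from h import *
s=imaging.snapshot("top")
print("foot")
F=[ray(s,*crop2(x,y,115,140),.012) for x,y in[(88,113),(300,97),(312,325),(95,340)]]
for p in F: print(p.round(4))
F=np.array(F); print(np.linalg.norm(F-np.roll(F,-1,0),axis=1))
P=[ray(s,*crop2(x,y,115,140),.175) for x,y in[(162,36),(66,238)]]
print("plate",P,np.linalg.norm(P[0]-P[1]))
R=[ray(s,*crop2(x,y,115,140),.135) for x,y in[(243,92),(158,270)]]
print("rail",R)
hsv=cv2.cvtColor(s["pixels"],cv2.COLOR_RGB2HSV)
m=np.zeros(hsv.shape[:2],np.uint8); m[190:250,270:332]=((hsv[190:250,270:332,1]<75)*255)
n,l,st,ce=cv2.connectedComponentsWithStats(m); i=1+np.argmax(st[1:,4]); print(st[i])
c=max(cv2.findContours((l==i).astype(np.uint8),cv2.RETR_EXTERNAL,cv2.CHAIN_APPROX_NONE)[0],key=cv2.contourArea)
print(cv2.minAreaRect(c)); ap=cv2.approxPolyDP(c,2,True)[:,0];print(ap.tolist())
for p in ap: print(p, ray(s,*p,.05)[:2].round(4), ray(s,*p,.028)[:2].round(4))
E
```

```text
foot
[0.6504 0.2422 0.012 ]
[0.6625 0.1255 0.012 ]
[0.5356 0.1116 0.012 ]
[0.5243 0.2289 0.012 ]
[0.11731196 0.12766409 0.1178715  0.12676242]
plate [array([0.65132802, 0.158973  , 0.175     ]), array([0.55290277, 0.19708888, 0.175     ])] 0.10554785886062881
rail [array([0.63473679, 0.1282259 , 0.135     ]), array([0.54498103, 0.16392627, 0.135     ])]
[279 199  38  40 826]
((298.614013671875, 218.0019989013672), (23.906816482543945, 37.251625061035156), 34.69515609741211)
[[303, 199], [291, 208], [279, 226], [296, 238], [309, 224], [316, 208]]
[303 199] [ 0.5543 -0.2262] [ 0.5576 -0.2287]
[291 208] [ 0.5297 -0.195 ] [ 0.5325 -0.1968]
[279 226] [ 0.4817 -0.1644] [ 0.4835 -0.1656]
[296 238] [ 0.4518 -0.2089] [ 0.453 -0.211]
[309 224] [ 0.489  -0.2423] [ 0.4909 -0.2451]
[316 208] [ 0.5314 -0.2605] [ 0.5342 -0.2636]
```

```bash
cat >>h.py <<'E'
from scipy.spatial.transform import Rotation as Ro
def pose():
    o=readout.get_obs(); return np.array(o["tool_pos"]),Ro.from_euler("xyz",o["ee_rot"])
def Rdown(psi,tilt=0):  # tool down, tool x at angle psi (deg); tilt about tool y (deg)
    return Ro.from_euler("xyz",[180,0,psi],degrees=True)*Ro.from_euler("y",tilt,degrees=True)
def rows(p,R,p1,R1,n,g):
    """n rows from pose to pose: straight line, steady turn"""
    w=(R.inv()*R1).as_rotvec(); print("dp mm",((p1-p)*1000).round(1),"turn deg",np.degrees(w).round(1),"per row",round(float(np.linalg.norm(p1-p))/n*1000,1),round(float(np.degrees(np.linalg.norm(w)))/n,1))
    for i in range(n):
        d=(R*Ro.from_rotvec(w*i/n)).inv().apply((p1-p)/n)/.2; t=w/n/np.radians(120)
        print(" ".join(f"{x:.3f}" for x in [*d,*t,g]),end="; ")
    print()
E
python3 - <<'E'
from h import *
p,R=pose(); A=np.array([.6026,.178]); u=np.array([np.cos(np.radians(-21.3)),np.sin(np.radians(-21.3))])
T=np.r_[A+.03*u,.26]
rows(p,R,T,R,14,.6)
rows(T,R,T,Rdown(158.7),13,.6)
E
```

```text
dp mm [416.1 673.1  55.5] turn deg [0. 0. 0.] per row 56.7 0.0
0.231 -0.163 -0.019 0.000 0.000 0.000 0.600; 0.231 -0.163 -0.019 0.000 0.000 0.000 0.600; 0.231 -0.163 -0.019 0.000 0.000 0.000 0.600; 0.231 -0.163 -0.019 0.000 0.000 0.000 0.600; 0.231 -0.163 -0.019 0.000 0.000 0.000 0.600; 0.231 -0.163 -0.019 0.000 0.000 0.000 0.600; 0.231 -0.163 -0.019 0.000 0.000 0.000 0.600; 0.231 -0.163 -0.019 0.000 0.000 0.000 0.600; 0.231 -0.163 -0.019 0.000 0.000 0.000 0.600; 0.231 -0.163 -0.019 0.000 0.000 0.000 0.600; 0.231 -0.163 -0.019 0.000 0.000 0.000 0.600; 0.231 -0.163 -0.019 0.000 0.000 0.000 0.600; 0.231 -0.163 -0.019 0.000 0.000 0.000 0.600; 0.231 -0.163 -0.019 0.000 0.000 0.000 0.600; 
dp mm [0. 0. 0.] turn deg [-0.000e+00 -1.000e-01 -1.357e+02] per row 0.0 10.4
0.000 0.000 0.000 -0.000 -0.000 -0.087 0.600; 0.000 0.000 0.000 -0.000 -0.000 -0.087 0.600; 0.000 0.000 0.000 -0.000 -0.000 -0.087 0.600; 0.000 0.000 0.000 -0.000 -0.000 -0.087 0.600; 0.000 0.000 0.000 -0.000 -0.000 -0.087 0.600; 0.000 0.000 0.000 -0.000 -0.000 -0.087 0.600; 0.000 0.000 0.000 -0.000 -0.000 -0.087 0.600; 0.000 0.000 0.000 -0.000 -0.000 -0.087 0.600; 0.000 0.000 0.000 -0.000 -0.000 -0.087 0.600; 0.000 0.000 0.000 -0.000 -0.000 -0.087 0.600; 0.000 0.000 0.000 -0.000 -0.000 -0.087 0.600; 0.000 0.000 0.000 -0.000 -0.000 -0.087 0.600; 0.000 0.000 0.000 -0.000 -0.000 -0.087 0.600;
```

carry_out(
  motion="0.231 -0.163 -0.1 0 0 0 0.6; 0.231 -0.163 -0.1 0 0 0 0.6; 0.231 -0.163 -0.08 0 0 0 0.6; 0.231 -0.163 0 0 0 0 0.6; 0.231 -0.163 0 0 0 0 0.6; 0.231 -0.163 0 0 0 0 0.6; 0.231 -0.163 0 0 0 0 0.6; 0.231 -0.163 0 0 0 0 0.6; 0.231 -0.163 0 0 0 0 0.6; 0.231 -0.163 0 0 0 0 0.6; 0.231 -0.163 0 0 0 0 0.6; 0.231 -0.163 0 0 0 0 0.6",
)

```text
time: 1.65
tool_pos: [0.573, 0.0718, 0.2611]
ee_rot: [3.141, 0.001, 0.401]
wrist_force: [0.1, 0.1, -0.5]
width: 0.0564
finger_force: 0.0
```

carry_out(
  motion="0.231 -0.163 0 0 0 0 0.6; 0.231 -0.163 0 0 0 0 0.6; 0 0 0 0 0 -0.087 0.6; 0 0 0 0 0 -0.087 0.6; 0 0 0 0 0 -0.087 0.6; 0 0 0 0 0 -0.087 0.6; 0 0 0 0 0 -0.087 0.6; 0 0 0 0 0 -0.087 0.6; 0 0 0 0 0 -0.087 0.6; 0 0 0 0 0 -0.087 0.6; 0 0 0 0 0 -0.087 0.6; 0 0 0 0 0 -0.087 0.6",
)

```text
time: 3.15
tool_pos: [0.6319, 0.1661, 0.2607]
ee_rot: [-3.14, -0.0, 2.229]
wrist_force: [-0.7, -0.1, 0.0]
width: 0.0563
finger_force: 0.0
```

carry_out(
  motion="0 0 0 0 0 -0.087 0.6; 0 0 0 0 0 -0.087 0.6; 0 0 0 0 0 -0.087 0.6; 0 0 0 0 0 0 0.6",
)

```text
time: 3.65
tool_pos: [0.6319, 0.1661, 0.2609]
ee_rot: [-3.141, -0.001, 2.767]
wrist_force: [-0.6, -0.6, -0.0]
width: 0.0566
finger_force: 0.0
```

```bash
python3 - <<'E'
from h import *
p,R=pose(); print(p,R.as_euler("xyz",degrees=True),readout.get_obs()["joint_positions"],readout.get_obs()["time"])
A=np.array([.6026,.178]); u=np.array([np.cos(np.radians(-21.3)),np.sin(np.radians(-21.3))])
T=np.r_[A+.03*u,.147]
rows(p,R,T,Rdown(158.7),4,.6)
E
```

```text
[0.63194206 0.1661384  0.2608737 ] [-1.79966613e+02 -4.36401464e-02  1.58562581e+02] [ 1.70409318e-01  3.23031258e-01  9.83915943e-01 -1.07602746e-04
  1.83559882e+00 -1.02626180e+00] 3.65
dp mm [  -1.4    1.  -113.9] turn deg [-0.  -0.  -0.1] per row 28.5 0.0
0.002 0.001 0.142 -0.000 -0.000 -0.000 0.600; 0.002 0.001 0.142 -0.000 -0.000 -0.000 0.600; 0.002 0.001 0.142 -0.000 -0.000 -0.000 0.600; 0.002 0.001 0.142 -0.000 -0.000 -0.000 0.600;
```

carry_out(
  motion="0.002 0.001 0.142 0 0 0 0.6; 0.002 0.001 0.142 0 0 0 0.6; 0.002 0.001 0.142 0 0 0 0.6; 0.002 0.001 0.142 0 0 0 0.6; 0 0 0 0 0 0 0; 0 0 0 0 0 0 0; 0 0 0 0 0 0 0; 0 0 0 0 0 0 0; 0 0 0 0 0 0 0; 0 0 0 0 0 0 0",
)

```text
time: 4.9
tool_pos: [0.6314, 0.1681, 0.1487]
ee_rot: [3.14, 0.001, 2.769]
wrist_force: [0.4, 1.4, 1.2]
width: 0.0095
finger_force: 30.0
```

```bash
python3 - <<'E'
from h import *
# arc of 62.6 deg cw about A in 12 rows; per-row chord in tool axes, axis at +x 30 mm
p,R=pose(); print(p,R.as_euler("xyz",degrees=True))
A=np.array([.6026,.178,p[2]]); k=9
r=R.inv().apply(A-p);print("axis in tool mm",(r*1000).round(1))
a=62.6/k; Z=Ro.from_euler("z",a,degrees=True)
d=r-Z.apply(r); print(a, d/.2, a/120)
s=imaging.snapshot("top"); cv2.imwrite("pics/pinch.png",cv2.resize(s["pixels"][120:230,100:220,::-1],None,fx=4,fy=4))
E
```

```text
[0.63142248 0.16810338 0.14870283] [1.79892561e+02 8.22309341e-02 1.58675753e+02]
axis in tool mm [30.4 -1.3 -0. ]
6.955555555555556 [ 0.00035629 -0.01848264  0.        ] 0.057962962962962966
```

carry_out(
  motion="0.001 -0.0185 0 0 0 0.058 0; 0.001 -0.0185 0 0 0 0.058 0; 0.001 -0.0185 0 0 0 0.058 0; 0.001 -0.0185 0 0 0 0.058 0; 0.001 -0.0185 0 0 0 0.058 0; 0.001 -0.0185 0 0 0 0.058 0; 0.001 -0.0185 0 0 0 0.058 0; 0.001 -0.0185 0 0 0 0.058 0; 0 0 0 0 0 0 0",
)

```text
time: 6.08
tool_pos: [0.6095, 0.1494, 0.1487]
ee_rot: [3.14, -0.001, 1.799]
wrist_force: [-0.1, 2.9, 2.6]
width: 0.0102
finger_force: 30.0
```

carry_out(
  motion="0 -0.0092 0 0 0 0.029 0; 0 -0.0046 0 0 0 0.0145 0; 0 0 0 0 0 0 0; 0 0 0 0 0 0 0",
)

```text
time: 6.58
tool_pos: [0.607, 0.1489, 0.1486]
ee_rot: [3.14, -0.001, 1.708]
wrist_force: [0.1, 4.8, 5.5]
width: 0.0098
finger_force: 30.0
```

carry_out(
  motion="0 -0.0046 0 0 0 0.0145 0; 0 0 0 0 0 0 0; 0 0 0 0 0 0 0",
)

```text
time: 6.95
tool_pos: [0.6061, 0.1488, 0.1486]
ee_rot: [3.14, -0.001, 1.678]
wrist_force: [-0.4, 5.5, 4.7]
width: 0.0099
finger_force: 30.0
```

carry_out(
  motion="0 -0.0046 0 0 0 0.0145 0; 0 0 0 0 0 0 0; 0 0 0 0 0 0 0",
)

```text
time: 7.32
tool_pos: [0.6059, 0.1488, 0.1486]
ee_rot: [3.138, -0.001, 1.649]
wrist_force: [2.7, 5.2, 4.2]
width: 0.0095
finger_force: 30.3
```

```bash
python3 - <<'E'
from h import *
o=readout.get_obs();print(o["wrist_force"],o["wrist_torque"],np.degrees(o["ee_rot"]),o["tool_pos"])
E
```

```text
[2.65240907 5.1742907  4.16145327] [ 0.79751035 -0.45673677  0.47811721] [ 1.79821071e+02 -7.77235904e-02  9.44539596e+01] [0.60593586 0.14883291 0.14864925]
```

carry_out(
  motion="0 -0.01 0 0 0 0 0; 0 0 0 0 0 0 0; 0 0 0 0 0 0 0",
)

```text
time: 7.7
tool_pos: [0.606, 0.1488, 0.1487]
ee_rot: [3.134, -0.002, 1.648]
wrist_force: [7.7, 6.6, 1.6]
width: 0.0098
finger_force: 30.3
```

carry_out(
  motion="0 0 0 0 0 0 0.6; 0 0 0 0 0 0 0.6; 0 0 0 0 0 0 0.6; 0 0 -0.15 0 0 0 0.7; 0 0 -0.2 0 0 0 1; 0 0 -0.2 0 0 0 1; 0 0 0 0 0 0 1",
)

```text
time: 8.57
tool_pos: [0.6043, 0.1476, 0.2623]
ee_rot: [3.134, 0.0, 1.646]
wrist_force: [-0.1, -0.0, -0.3]
width: 0.0765
finger_force: 0.0
```

```bash
python3 - <<'E'
from h import *
p,R=pose();print(p,R.as_euler("xyz",degrees=True))
# guess of bin for label, then crop
s=imaging.snapshot("top"); im=s["pixels"][:,:,::-1]
f=lambda x,y:cv2.resize(im[y:y+80,x:x+80],(400,400),interpolation=cv2.INTER_CUBIC)
cv2.imwrite("pics/c3.png",np.hstack([f(115,140),f(265,180)]))
E
```

```text
[0.6042835  0.14755408 0.26226493] [1.79559588e+02 3.42807879e-03 9.42845276e+01]
```

View pics/c3.png

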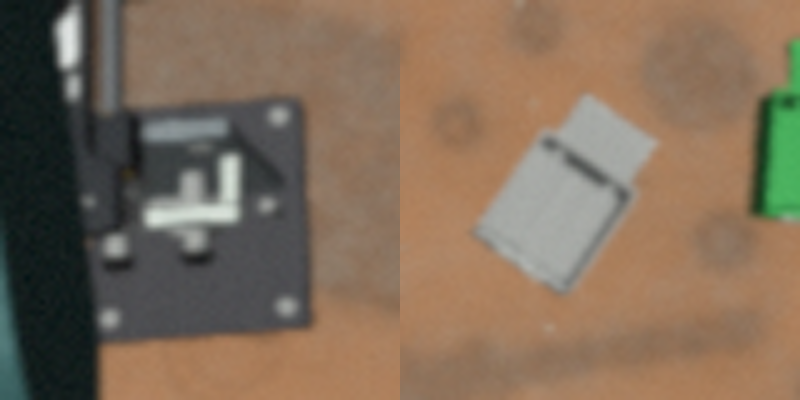

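```bash
cat >bin.py <<'E'
from h import *
s=imaging.snapshot("top")
px=[(588,93),(657,144),(541,133),(636,193),(474,233),(563,293)]
M=np.array([(58,23,50),(58,-23,50),(32,30,50),(32,-30,50),(-32,30,28),(-32,-30,28)])/1000
W=np.array([ray(s,*crop2(x-400,y,265,180),m[2]) for (x,y),m in zip(px,M)])
H,_=cv2.estimateAffinePartial2D(M[:,:2],W[:,:2]); sc=np.hypot(H[0,0],H[1,0])
mc,wc=M[:,:2].mean(0),W[:,:2].mean(0)
a=M[:,:2]-mc;b=W[:,:2]-wc; yaw=np.arctan2((a[:,0]*b[:,1]-a[:,1]*b[:,0]).sum(),(a*b).sum())
Q=np.array([[np.cos(yaw),-np.sin(yaw)],[np.sin(yaw),np.cos(yaw)]]); t=wc-Q@mc
print("yaw",np.degrees(yaw),"origin",t,"scale",sc); print(((W[:,:2]-t)@Q*1000).round(1).tolist())
E
python3 bin.py
```

```text
Traceback (most recent call last):
  File "bin.py", line 6, in <module>
    H,_=cv2.estimateAffinePartial2D(M[:,:2],W[:,:2]); sc=np.hypot(H[0,0],H[1,0])
        ~~~~~~~~~~~~~~~~~~~~~~~~~~~^^^^^^^^^^^^^^^^^
cv2.error: OpenCV(4.12.0) /io/opencv/modules/calib3d/src/ptsetreg.cpp:1108: error: (-215:Assertion failed) count >= 0 && to.checkVector(2) == count in function 'estimateAffinePartial2D'
```

```bash
sed -i '/estimateAffine/d; s/,"scale",sc//' bin.py; python3 bin.py
```

```text
yaw -33.77327808822252 origin [ 0.49413548 -0.20834894]
[[60.5, 21.5], [59.1, -23.2], [28.8, 29.7], [31.4, -28.6], [-32.4, 28.5], [-31.3, -27.9]]
```

```bash
python3 - <<'E'
from h import *
p,R=pose()
y=np.radians(-33.8); bx=np.array([np.cos(y),np.sin(y),0]); O=np.array([.494,-.2083,0])
R1=Rdown(146.2,-30); z=R1.apply([0,0,1]); print(z,bx)
T=O+bx*.002+[0,0,.030]+.019*z; P=T-.15*z
print("T",T,"P",P)
rows(p,R,P,R1,10,1)
E
```

```text
[ 0.41549223 -0.27814781 -0.8660254 ] [ 0.83098447 -0.55629562  0.        ]
T [ 0.50355632 -0.2146974   0.01354552] P [ 0.44123249 -0.17297523  0.14344933]
dp mm [-161.  -320.4 -112.4] turn deg [-13.8 -28.  -50.6] per row 37.6 5.9
-0.154 -0.092 0.057 -0.011 -0.023 -0.042 1.000; -0.142 -0.107 0.061 -0.011 -0.023 -0.042 1.000; -0.129 -0.120 0.065 -0.011 -0.023 -0.042 1.000; -0.114 -0.132 0.068 -0.011 -0.023 -0.042 1.000; -0.099 -0.144 0.070 -0.011 -0.023 -0.042 1.000; -0.082 -0.153 0.071 -0.011 -0.023 -0.042 1.000; -0.065 -0.161 0.071 -0.011 -0.023 -0.042 1.000; -0.047 -0.168 0.070 -0.011 -0.023 -0.042 1.000; -0.028 -0.173 0.067 -0.011 -0.023 -0.042 1.000; -0.010 -0.176 0.064 -0.011 -0.023 -0.042 1.000;
```

carry_out(
  motion="-0.154 -0.092 0.057 -0.011 -0.023 -0.042 1; -0.142 -0.107 0.061 -0.011 -0.023 -0.042 1; -0.129 -0.12 0.065 -0.011 -0.023 -0.042 1; -0.114 -0.132 0.068 -0.011 -0.023 -0.042 1; -0.099 -0.144 0.07 -0.011 -0.023 -0.042 1; -0.082 -0.153 0.071 -0.011 -0.023 -0.042 1; -0.065 -0.161 0.071 -0.011 -0.023 -0.042 1; -0.047 -0.168 0.07 -0.011 -0.023 -0.042 1; -0.028 -0.173 0.067 -0.011 -0.023 -0.042 1; -0.01 -0.176 0.064 -0.011 -0.023 -0.042 1; 0 0 0 0 0 0 1; 0 0 0 0 0 0 1",
)

```text
time: 10.22
tool_pos: [0.4408, -0.1715, 0.1441]
ee_rot: [-3.14, 0.515, 2.545]
wrist_force: [0.1, -0.5, 0.0]
width: 0.094
finger_force: 0.0
```

```bash
python3 - <<'E'
from h import *
p,R=pose();print(p)
T=np.array([.50355,-.2147,.0145]); R1=Rdown(146.2,-30)
rows(p,R,T,R1,6,1)
s=imaging.snapshot("top"); im=s["pixels"][:,:,::-1]
cv2.imwrite("pics/c4.png",np.hstack([cv2.resize(im[y:y+80,x:x+80],(400,400),interpolation=cv2.INTER_CUBIC) for x,y in((115,140),(265,180))]))
E
```

```text
[ 0.4408105  -0.17150954  0.14408804]
dp mm [  62.7  -43.2 -129.6] turn deg [-0.3 -0.5 -0.3] per row 25.1 0.1
-0.002 -0.000 0.125 -0.000 -0.001 -0.000 1.000; -0.002 -0.000 0.125 -0.000 -0.001 -0.000 1.000; -0.002 -0.000 0.125 -0.000 -0.001 -0.000 1.000; -0.002 -0.001 0.125 -0.000 -0.001 -0.000 1.000; -0.001 -0.001 0.125 -0.000 -0.001 -0.000 1.000; -0.001 -0.001 0.125 -0.000 -0.001 -0.000 1.000;
```

View pics/c4.png

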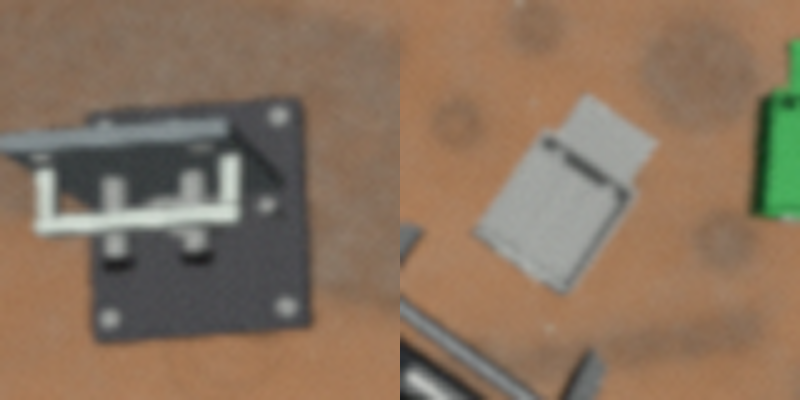

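carry_out(
  motion="-0.002 0 0.125 0 -0.001 0 1; -0.002 0 0.125 0 -0.001 0 1; -0.002 0 0.125 0 -0.001 0 1; -0.001 -0.001 0.125 0 -0.001 0 1; -0.001 -0.001 0.125 0 -0.001 0 1; -0.001 0 0.125 0 -0.001 0 1; 0 0 0 0 0 0 1; 0 0 0 0 0 0 1",
)

```text
time: 11.28
tool_pos: [0.5049, -0.2145, 0.0167]
ee_rot: [-3.14, 0.53, 2.548]
wrist_force: [-0.7, 0.4, -0.5]
width: 0.0938
finger_force: 0.0
```

carry_out(
  motion="0 0 0 0 0 0 0; 0 0 0 0 0 0 0; 0 0 0 0 0 0 0; 0 0 0 0 0 0 0; 0 0 0 0 0 0 0; 0 0 0 0 0 0 0",
)

```text
time: 12.02
tool_pos: [0.504, -0.2153, 0.0163]
ee_rot: [-3.139, 0.53, 2.547]
wrist_force: [-3.0, 0.5, 3.3]
width: 0.0598
finger_force: 29.9
```

```bash
python3 - <<'E'
from h import *
p,R=pose();print(p,np.degrees(readout.get_obs()["ee_rot"]))
s=imaging.snapshot("top"); im=s["pixels"][:,:,::-1]; np.save("ref.npy",im)
P=[ray(s,*crop2(x,y,115,140),.175) for x,y in[(0,142),(228,128)]]
print("plate top centreline",P,np.degrees(np.arctan2(*(P[1]-P[0])[1::-1])))
P=[ray(s,*crop2(x,y,115,140),.135) for x,y in[(36,226),(239,213)]]
print("rail mid ends",P,np.degrees(np.arctan2(*(P[1]-P[0])[1::-1])),(P[0]+P[1])/2)
y=np.radians(6.2); A=np.array([.6026,.178]); print("rail pred",A-.029*np.array([np.cos(y),np.sin(y)]))
print("bar mid pred px", [tuple(np.round(((np.array(proj(s,[*(A-.033*np.array([np.cos(y),np.sin(y)])+k*.05*np.array([-np.sin(y),np.cos(y)])),.135]))-[115,140]+.5)*5-.5),0)) for k in(1,-1)])
cv2.imwrite("pics/c5.png",cv2.resize(im[160:260,250:370],(720,600),interpolation=cv2.INTER_CUBIC))
E
```

```text
[ 0.50401486 -0.21534531  0.0162868 ] [-179.86505902   30.34216648  145.91825271]
plate top centreline [array([0.597904  , 0.23170299, 0.175     ]), array([0.60745407, 0.12475928, 0.175     ])] -84.89702624448203
rail mid ends [array([0.56510214, 0.22490484, 0.135     ]), array([0.57413134, 0.12636716, 0.135     ])] -84.7644952226611 [0.56961674 0.175636   0.135     ]
rail pred [0.57376962 0.17486802]
bar mid pred px [(np.float64(37.0), np.float64(227.0)), (np.float64(242.0), np.float64(211.0))]
```

View pics/c5.png

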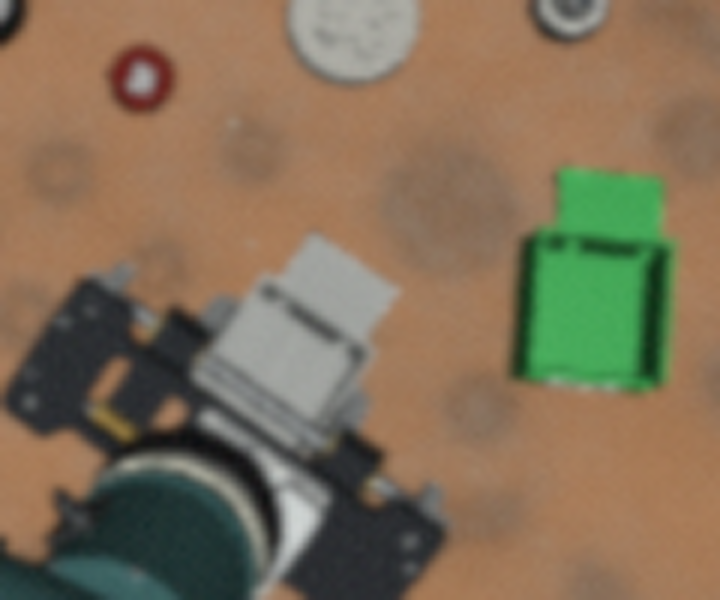

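```bash
cat >hang.py <<'E'
from h import *
# grasp: bin level on the table, tool pose when gripped
p0=np.array([.50401,-.21535,.01629]); R0=Ro.from_euler("xyz",[-179.865,30.342,145.918],degrees=True)
yb=-33.9; B0=Ro.from_euler("z",yb,degrees=True); bx=B0.apply([1,0,0])
xb=((p0-[.4941,-.2083,0])@bx); O0=p0*[1,1,0]-xb*bx
BT=R0.inv()*B0; OT=R0.inv().apply(O0-p0)          # bin in tool frame
L=np.array([.054,0,.046]); Q=np.array([.5737,.1755,.135]); HY=5.6
def tcp(X,Z,phi,Y=0):
    B=Ro.from_euler("z",HY,degrees=True)*Ro.from_euler("y",phi,degrees=True)
    R=B*BT.inv(); c=Q+Ro.from_euler("z",HY,degrees=True).apply([X,Y,Z]); o=c-B.apply(L)
    return o-R.apply(OT),R
def corner():   # where the lip is now, by the arm
    p,R=pose(); B=R*BT; c=p+R.apply(OT)+B.apply(L); H=Ro.from_euler("z",HY,degrees=True)
    return (H.inv().apply(c-Q)*1000).round(1),(H.inv()*B).as_euler("zyx",degrees=True).round(1)
E
python3 - <<'E'
from hang import *
s=imaging.snapshot("top"); print("xb",xb)
for x,y in[(312,235),(399,291)]:
    w=ray(s,*crop2(x,y,250,160,6),.05); print((B0.inv().apply(w-O0)*1000).round(1))
p,R=pose(); P1=p+[0,0,.2]; rows(p,R,P1,R,5,0)
T,R1=tcp(-.04,.07,32); print(T); rows(P1,R,T,R1,10,0)
E
```

```text
xb 0.012157524763601884
[58.4 22.4 50. ]
[ 60.  -22.5  50. ]
dp mm [  0.   0. 200.] turn deg [0. 0. 0.] per row 40.0 0.0
-0.101 -0.000 -0.173 0.000 0.000 0.000 0.000; -0.101 -0.000 -0.173 0.000 0.000 0.000 0.000; -0.101 -0.000 -0.173 0.000 0.000 0.000 0.000; -0.101 -0.000 -0.173 0.000 0.000 0.000 0.000; -0.101 -0.000 -0.173 0.000 0.000 0.000 0.000; 
[0.48290706 0.16659767 0.20197762]
dp mm [-21.1 382.  -14.3] turn deg [ -9.8  30.6 -38.9] per row 38.3 5.0
0.104 0.152 -0.053 -0.008 0.025 -0.032 0.000; 0.096 0.160 -0.045 -0.008 0.025 -0.032 0.000; 0.087 0.167 -0.037 -0.008 0.025 -0.032 0.000; 0.077 0.173 -0.030 -0.008 0.025 -0.032 0.000; 0.066 0.178 -0.023 -0.008 0.025 -0.032 0.000; 0.055 0.183 -0.017 -0.008 0.025 -0.032 0.000; 0.043 0.186 -0.011 -0.008 0.025 -0.032 0.000; 0.031 0.189 -0.006 -0.008 0.025 -0.032 0.000; 0.018 0.191 -0.001 -0.008 0.025 -0.032 0.000; 0.005 0.191 0.003 -0.008 0.025 -0.032 0.000;
```

carry_out(
  motion="-0.05 0 -0.087 0 0 0 0; -0.101 0 -0.173 0 0 0 0; -0.101 0 -0.173 0 0 0 0; -0.101 0 -0.173 0 0 0 0; -0.101 0 -0.173 0 0 0 0; -0.051 0 -0.086 0 0 0 0; 0 0 0 0 0 0 0",
)

```text
time: 13.0
tool_pos: [0.5046, -0.2151, 0.2176]
ee_rot: [-3.14, 0.531, 2.547]
wrist_force: [0.0, -0.7, -1.2]
width: 0.0596
finger_force: 29.9
```

carry_out(
  motion="0.104 0.152 -0.053 -0.008 0.025 -0.032 0; 0.096 0.16 -0.045 -0.008 0.025 -0.032 0; 0.087 0.167 -0.037 -0.008 0.025 -0.032 0; 0.077 0.173 -0.03 -0.008 0.025 -0.032 0; 0.066 0.178 -0.023 -0.008 0.025 -0.032 0; 0.055 0.183 -0.017 -0.008 0.025 -0.032 0; 0.043 0.186 -0.011 -0.008 0.025 -0.032 0; 0.031 0.189 -0.006 -0.008 0.025 -0.032 0; 0.018 0.191 -0.001 -0.008 0.025 -0.032 0; 0.005 0.191 0.003 -0.008 0.025 -0.032 0; 0 0 0 0 0 0 0; 0 0 0 0 0 0 0",
)

```text
time: 14.5
tool_pos: [0.4839, 0.1671, 0.1996]
ee_rot: [-3.131, -0.023, -3.056]
wrist_force: [-0.3, 0.9, -2.2]
width: 0.0601
finger_force: 29.9
```

```bash
python3 - <<'E'
from hang import *
print(corner(),readout.get_obs()["wrist_force"])
p,R=pose(); T,R1=tcp(.011,.055,32); rows(p,R,T,R1,4,0)
im=np.hstack([imaging.snapshot(n)["pixels"][y:y+100,x:x+100,::-1] for n,x,y in(("scene",90,150),("top",110,130))])
cv2.imwrite("pics/c6.png",cv2.resize(im,None,fx=4,fy=4,interpolation=cv2.INTER_CUBIC))
E
```

```text
(array([-38.9,  -0.1,  67.9]), array([-0.6, 31.7, -0. ])) [-0.28115545  0.86080586 -2.22483643]
dp mm [ 49.7   4.5 -12.6] turn deg [-0.3  0.3 -0.5] per row 12.9 0.2
-0.063 0.000 0.014 -0.001 0.001 -0.001 0.000; -0.063 0.000 0.014 -0.001 0.001 -0.001 0.000; -0.063 0.000 0.014 -0.001 0.001 -0.001 0.000; -0.063 -0.000 0.014 -0.001 0.001 -0.001 0.000;
```

View pics/c6.png

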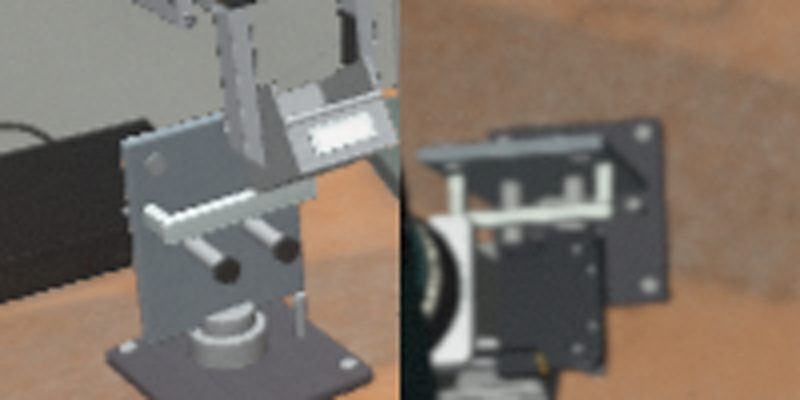

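carry_out(
  motion="-0.063 0 0.014 -0.001 0.001 -0.001 0; -0.063 0 0.014 -0.001 0.001 -0.001 0; -0.063 0 0.014 -0.001 0.001 -0.001 0; -0.063 0 0.014 -0.001 0.001 -0.001 0; 0 0 0 0 0 0 0; 0 0 0 0 0 0 0",
)

```text
time: 15.35
tool_pos: [0.5344, 0.1721, 0.189]
ee_rot: [-3.141, -0.029, -3.047]
wrist_force: [-0.2, -0.3, -1.5]
width: 0.0598
finger_force: 29.9
```

```bash
python3 - <<'E'
from hang import *
print(corner())
s=imaging.snapshot("scene"); H=Ro.from_euler("z",HY,degrees=True)
for v in[(-.008,.05,0),(-.008,.05,-.016),(-.008,-.05,0),(0,.05,0)]:
    print(v,((np.array(proj(s,Q+H.apply(v)))-[90,150]+.5)*4-.5).round(0))
p,R=pose(); T,R1=tcp(.011,-.004,32); rows(p,R,T,R1,5,0)
im=s["pixels"][160:250,100:190,::-1]
cv2.imwrite("pics/c7.png",cv2.resize(im,None,fx=6,fy=6,interpolation=cv2.INTER_CUBIC))
E
```

```text
(array([11.8,  0.4, 57. ]), array([-0. , 32. ,  0.2]))
(-0.008, 0.05, 0) [166. 226.]
(-0.008, 0.05, -0.016) [169. 250.]
(-0.008, -0.05, 0) [316. 177.]
(0, 0.05, 0) [159. 221.]
dp mm [ -0.7  -0.6 -61.3] turn deg [ 0.2  0.  -0. ] per row 12.3 0.0
-0.001 -0.000 0.061 0.000 0.000 -0.000 0.000; -0.001 -0.000 0.061 0.000 0.000 -0.000 0.000; -0.001 -0.000 0.061 0.000 0.000 -0.000 0.000; -0.001 -0.000 0.061 0.000 0.000 -0.000 0.000; -0.001 -0.000 0.061 0.000 0.000 -0.000 0.000;
```

View pics/c7.png

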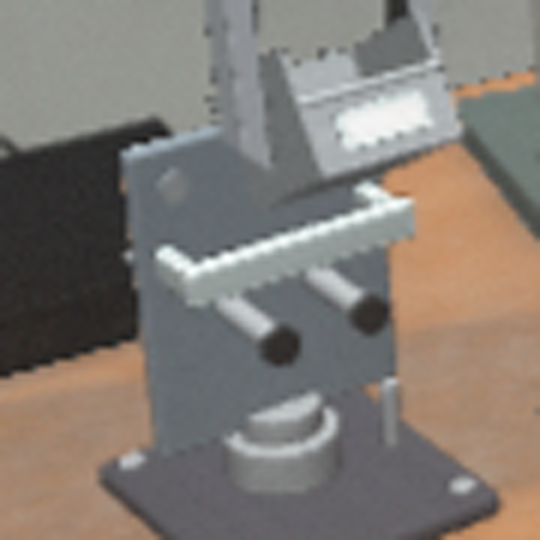

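carry_out(
  motion="-0.001 0 0.061 0 0 0 0; -0.001 0 0.061 0 0 0 0; -0.001 0 0.061 0 0 0 0; 0 0 0.05 0 0 0 0; 0 0 0.03 0 0 0 0; 0 0 0 0 0 0 0; 0 0 0 0 0 0 0",
)

```text
time: 16.27
tool_pos: [0.5339, 0.172, 0.137]
ee_rot: [-3.141, -0.027, -3.047]
wrist_force: [-0.2, -0.0, -1.3]
width: 0.0598
finger_force: 29.9
```

```bash
python3 - <<'E'
from hang import *
print(corner(),readout.get_obs()["wrist_force"])
p,R=pose(); T,R1=tcp(.011,-.004,32); rows(p,R,T,R1,2,0)
E
```

```text
(array([11.3,  0.4,  5.1]), array([-0. , 31.9,  0.2])) [-0.150085   -0.04545774 -1.26004634]
dp mm [-0.3 -0.5 -9.1] turn deg [ 0.2  0.1 -0. ] per row 4.5 0.1
0.000 -0.001 0.023 0.001 0.000 -0.000 0.000; 0.000 -0.001 0.023 0.001 0.000 -0.000 0.000;
```

carry_out(
  motion="0 -0.001 0.023 0.001 0 0 0; 0 -0.001 0.018 0 0 0 0; 0 0 0 0 0 0 0; 0 0 0 0 0 0 0",
)

```text
time: 16.77
tool_pos: [0.5334, 0.1715, 0.1283]
ee_rot: [-3.139, -0.028, -3.047]
wrist_force: [-0.2, -1.5, -1.0]
width: 0.06
finger_force: 29.9
```

```bash
python3 - <<'E'
from hang import *
print(corner(),readout.get_obs()["wrist_force"])
p,R=pose()
W=[(.0075,-.0025,22),(.004,-.0002,12),(.0015,.001,4)]
for X,Z,f in W:
    T,R1=tcp(X,Z,f); rows(p,R,T,R1,3,0); p,R=T,R1
E
```

```text
(array([10.7, -0.1, -3.6]), array([-0. , 32. ,  0.1])) [-0.17484721 -1.48496868 -0.97678819]
dp mm [-1.9 -0.2 -7.7] turn deg [  0.1 -10.    0. ] per row 2.6 3.3
0.003 0.000 0.013 0.000 -0.028 0.000 0.000; 0.004 0.000 0.013 0.000 -0.028 0.000 0.000; 0.004 0.000 0.012 0.000 -0.028 0.000 0.000; 
dp mm [-0.7 -0.1 -6.2] turn deg [ -0. -10.   0.] per row 2.1 3.3
0.003 0.000 0.010 -0.000 -0.028 0.000 0.000; 0.003 0.000 0.010 -0.000 -0.028 0.000 0.000; 0.004 0.000 0.010 -0.000 -0.028 0.000 0.000; 
dp mm [ 0.8  0.1 -5.2] turn deg [-0. -8.  0.] per row 1.7 2.7
0.001 0.000 0.009 -0.000 -0.022 0.000 0.000; 0.002 0.000 0.008 -0.000 -0.022 0.000 0.000; 0.002 0.000 0.008 -0.000 -0.022 0.000 0.000;
```

carry_out(
  motion="0.003 0 0.013 0 -0.028 0 0; 0.004 0 0.013 0 -0.028 0 0; 0.004 0 0.012 0 -0.028 0 0; 0.003 0 0.01 0 -0.028 0 0; 0.003 0 0.01 0 -0.028 0 0; 0.004 0 0.01 0 -0.028 0 0; 0.001 0 0.009 0 -0.022 0 0; 0.002 0 0.008 0 -0.022 0 0; 0.002 0 0.008 0 -0.022 0 0; 0 0 0 0 0 0 0; 0 0 0 0 0 0 0",
)

```text
time: 18.15
tool_pos: [0.5317, 0.1713, 0.1098]
ee_rot: [-3.139, 0.461, -3.046]
wrist_force: [-0.0, -0.3, -1.2]
width: 0.06
finger_force: 29.9
```

```bash
python3 - <<'E'
from hang import *
print(corner(),readout.get_obs()["wrist_force"])
p,R=pose(); T,R1=tcp(.0003,.0005,0); rows(p,R,T,R1,3,0)
E
```

```text
(array([ 1.6, -0. ,  1.5]), array([ 0.1,  3.9, -0. ])) [-0.03931382 -0.33476272 -1.24932515]
dp mm [ 0.7  0.1 -4. ] turn deg [ 0.  -3.9  0.1] per row 1.3 1.3
0.002 0.000 0.006 0.000 -0.011 0.000 0.000; 0.002 0.000 0.006 0.000 -0.011 0.000 0.000; 0.002 0.000 0.006 0.000 -0.011 0.000 0.000;
```

carry_out(
  motion="0.002 0 0.006 0 -0.011 0 0; 0.002 0 0.006 0 -0.011 0 0; 0.002 0 0.006 0 -0.011 0 0; 0 0 0 0 0 0 0; 0 0 0 0 0 0 0",
)

```text
time: 18.77
tool_pos: [0.5315, 0.1713, 0.1053]
ee_rot: [-3.139, 0.53, -3.046]
wrist_force: [-7.1, -1.4, 2.2]
width: 0.0596
finger_force: 29.9
```

```bash
python3 - <<'E'
from hang import *
print(corner(),readout.get_obs()["wrist_force"])
p,R=pose(); T,R1=tcp(0,-.001,0); rows(p,R,T,R1,1,0)
E
```

```text
(array([-0.6, -0. , -0. ]), array([ 0.1, -0. , -0. ])) [-7.10271783 -1.35025006  2.15395257]
dp mm [ 0.6  0.2 -1. ] turn deg [0.  0.  0.1] per row 1.1 0.1
-0.000 0.001 0.006 0.000 0.000 0.001 0.000;
```

carry_out(
  motion="0.009 0 0.001 0 0 0 0; 0 0 0 0 0 0 0; 0 0 0 0 0 0 0",
)

```text
time: 19.15
tool_pos: [0.5315, 0.1713, 0.1053]
ee_rot: [-3.139, 0.533, -3.045]
wrist_force: [-1.1, -0.2, 1.3]
width: 0.0597
finger_force: 29.9
```

```bash
python3 - <<'E'
from hang import *
print(corner(),readout.get_obs()["wrist_force"])
E
```

```text
(array([-0.7, -0. ,  0.2]), array([ 0.1, -0.2, -0. ])) [-1.08094709 -0.16839765  1.28234798]
```

carry_out(
  motion="0 0 0 0 0 0 0.7; 0 0 0 0 0 0 0.8; 0 0 0 0 0 0 0.9; 0 0 0 0 0 0 0.9; 0 0 0 0 0 0 0.9",
)

```text
time: 19.77
tool_pos: [0.5308, 0.1712, 0.1045]
ee_rot: [-3.139, 0.531, -3.045]
wrist_force: [-0.4, 0.5, -0.2]
width: 0.0843
finger_force: 0.0
```

carry_out(
  motion="0 0 -0.08 0 0 0 0.9; 0 0 -0.15 0 0 0 0.9; 0 0 -0.2 0 0 0 0.9; 0 0 -0.2 0 0 0 0.9; 0 0 -0.2 0 0 0 0.9; 0 0 0 0 0 0 0.9; 0 0 0 0 0 0 0.9",
)

```text
time: 20.65
tool_pos: [0.4467, 0.1635, 0.2472]
ee_rot: [-3.139, 0.53, -3.045]
wrist_force: [0.5, 0.6, 0.5]
width: 0.0846
finger_force: 0.0
```

```bash
python3 - <<'E'
from hang import *
im=np.hstack([imaging.snapshot(n)["pixels"][y:y+100,x:x+100,::-1] for n,x,y in(("scene",90,160),("top",110,130))])
cv2.imwrite("pics/c8.png",cv2.resize(im,None,fx=4,fy=4,interpolation=cv2.INTER_CUBIC)); print(pose()[0],readout.get_obs()["wrist_force"])
E
```

```text
[0.44656533 0.1633342  0.24556161] [-0.10778312  0.52446134 -0.55778631]
```

View pics/c8.png

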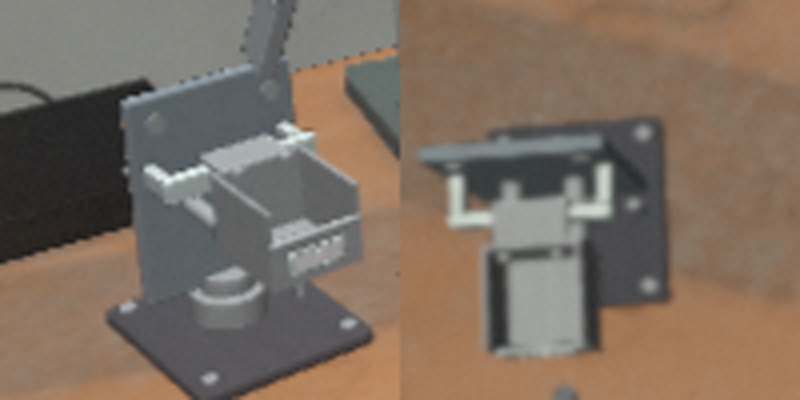

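The bin (left view around (285,220), right view around (545,275)) hangs level on the rail. Its hook is over the bar, the head faces squarely front, and the gripper is clear.

```bash
python3 -c "
from bench import robot
print(robot.close_job())"
```

```text
the job is handed in; nothing more can be done
None
```

The job is handed in: the head is back at its stop with the rail facing front, and the steel bin was hooked with its front tipped up about 32°, swung down to hang level on the rail, and released.

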